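# Set and lock a watch-movement holder in the corner stop

### The job

Push the large grey round movement holder across the bench mat, without picking it up, until it sits home in the aluminium corner stop, touching both of its walls. Then push the stop's sliding bolt fully shut by its knob so that it lies behind the holder and locks it in. Leave everything else on the bench where it is.

Things in the scene. Friction and masses are not known exactly. Their poses are not given: they have to be found in the camera images.
- holder: the large grey round movement holder, loose, about 0.15 to 0.3 kg: a round foot 58 mm across and 18 mm high, then a narrower top 44 mm across, 34 mm tall in all, with a bright watch movement on top. Stands upright on the bench. Origin: centre of its underside
- stop: fixed aluminium corner stop. Origin: on the bench (z = 0), where the holder's centre lies when home. Two walls 20 mm high, 12 mm thick form a right-angled V opening to the stop's -x (roughly to the robot), symmetric about its x axis; inner corner 41 mm from the origin in +x, each inner face 29 mm from the origin, mouth about 90 mm wide. The bolt is at its +y side
- guide (a point): top middle of the fixed bolt guide, 20 mm above the bench, at x = -37, y = +95 mm in the stop's frame. Guide: a foot 3 mm high, x -51 to +13 mm, y +48 to +142 mm, with two bridges 20 mm high over the bolt at y = 52 and 138 mm, x -52 to -22 mm
- bolt_knob (a point): upright steel knob of the sliding bolt: a post 12 mm across with a 15 mm cap, up to 47 mm above the bench; this point is its top centre. In the stop's frame it is at x = -37 mm, y = 124 mm minus the bolt's travel, and is pushed in the stop's -y direction to shut. Above 20 mm nothing else stands in its way
- bolt (a joint): travel of the sliding bolt, m: 0 open, 0.060 fully shut at its end stop; starts at 0 to 0.012; 2 N of friction, stays where left. A 12 mm round bar, axis 11 mm above the bench at x = -37 mm in the stop's frame; its tip is at y = 46 mm open (clear of the mouth), -14 mm shut. It clears a holder that is home by 2 mm
- small_holder: the small grey round movement holder: foot 40 mm across and 13 mm high, narrower top, 25 mm tall in all; stands right of the corner stop. Bystander. Origin: centre of its underside
- oil_stand: black block 36 x 62 x 20 mm with three small amber oil cups, behind the bolt. Bystander. Origin: centre of its underside
- loupe: black eye loupe standing on end, 38 mm across, 36 mm tall. Bystander. Origin: centre of its underside
- screwdriver: small screwdriver lying down, 120 mm long. Bystander. Its x axis runs along it from handle to tip
- parts_jar: clear round jar with aluminium cap, 52 mm across, 42 mm tall. Bystander. Origin: centre of its underside
- blower: black rubber dust blower standing on its base, 52 mm across, 80 mm tall. Bystander. Origin: centre of its underside
- tweezers: yellow plastic tweezers lying flat, 125 mm long (its x axis), 8 mm high, at the left edge of the mat. Bystander. Origin: middle of its underside
Not all that is in view belongs to the job. Leave any green or yellow look-alike of the holder alone. What is shaped like the stop but purple is not meant.

How it is judged:
By the outcome, as a careful person would: the job done as asked, in the order asked, and still so for the second after the job is handed in, with the robot touching nothing.
It also fails if it takes over 72 s, if anything falls off the work surface, if the arm or the gripper's body presses on something with over 40 N, if the wrist force passes 120 N, or if a joint passes its speed limit or range.

### The arm

A 6-joint arm with a two-finger parallel gripper is mounted at the origin on the work surface. World frame = base frame: x ahead of the robot, y to its left, z up, the work surface at z = 0. Lengths are in m, angles in rad, forces in N, time in s.
With the tool pointing down it reaches from about 0.35 to 0.975 m from the base axis. Payload 4.9 kg.
Tool frame: the origin (TCP) lies on the mounting face of the last link; the fingertips stand 173 mm ahead of it and the grasp point (between the pads) lies 155 mm ahead of it; z points along the fingers, y is the line along which they close (so a half turn about z gives the same grasp; the last joint's range is limited). The gripper opens to 85 mm and grips with 20 to 120 N. Pads are 22 mm wide; open, the fingers measure 114 mm over their backs; the gripper's body (76 mm by 85 mm) begins 54 mm behind the grasp point. The pads swing forward as they close: fully open they stand 13 mm farther back than shut.
Start: joints at [-1.226, 0.053, 1.613, -0, 1.476, -0.119], TCP at [0.28, -0.559, 0.405] pointing down, gripper open.
Joint ranges: [-3.01, 3.01], [-1.01, 2.22], [0.06, 2.58], [-1.02, 4.17], [0.09, 2.62], [-3.14, 3.14]. Speed limits (rad/s): [2.57, 2.57, 3.14, 3.14, 3.14, 3.14].

### API

Orientations are given as a rotation vector (axis times angle).
In Python, from station import monitor, eyes, finish_job gives the robot as it stands. The module is installed in compiled form; this text tells all that it offers.
- The arm moves only by the tool step_arm, never from a script. Its argument "commands" is a list of rows, each a list of 3 entries, a list of its own where there are three numbers: the opening in per cent of the stroke, from 0 (shut) to 100 (fully open), then the shift along the tool's x, y, z in mm, then the turn about the tool's z in degrees. In form: [[hand, [x, y, z], yaw], ...]. A call has 1 to 12 rows; each row is the pose to reach, as a shift and turn from the pose commanded when the call began, along the tool's axes at that moment; what a row does not reach only later rows make up. A row lasts 1/8 s, in which the tool goes at most 62.5 mm and 10.7 degrees, less where a joint would pass 70% of its speed; a pose out of reach is approached as far as the arm can. A call with a gripper value outside its range is refused whole. The fingers move at their own pace and stop on an object; "squeeze" is the grip in N (left out, the last holds). Time passes only in rows, so rows that repeat a pose let the fingers close. It gives the time, the measured TCP pose, the force, the opening and the grip force at its end, in the units of the state.
- monitor.get_obs(): the state, without advancing time (a new reading comes with each control period).
- eyes.get_image(name): name is "side" or "top" or "wrist"; returns the picture (400x640x3 uint8, red, green, blue); there is no depth.
- eyes.camera_info(name): a dict with "camera_matrix" (3x3 intrinsics, pixels), "extrinsics" (4x4, takes a point from camera to world coordinates). Camera axes: x right, y down, z forward; pixel columns grow to the right and rows downward; lengths in m; the calibration is good to about 2 mm. A picture is of the moment at which its call begins: read the wrist's pose just before it. camera_info takes no time and is no camera call; for the wrist camera it gives the pose at the moment of the call.
- finish_job(): hands the job in; it is judged then, once.
The state is a dict: "t": time; "q": joint angles; "dq": joint speeds; "effort": joint torques, N m; "tool_pos": TCP position; "tool_rot": TCP orientation; "contact_force": force on the tool from outside, world axes, zero at the start; "wrist_torque": the same for the moment, N m; "opening": finger opening in m; "grip_force": force on a finger pad.
Only numpy, scipy, OpenCV 4.12 (cv2) and the standard library are available. Lean on these libraries where they do the work, as an engineer would, in place of code of your own. Each camera call takes 0.05 s, during which the arm holds its last target. There are 200 camera calls.

## Working session

There is one attempt and no reset: what is moved stays moved. The work goes in short steps, Python scripts to look and compute and a tool call to move; the robot and the scene stay as the last step left them, time stands still between calls to the robot, and variables do not carry over. Pictures are saved under pics/ and viewed, at most 10 in all, crops included, and the job is handed in when it is done.

Besides the shell and the picture viewer there is one more tool, called in YAML: its name, and indented under it one key for each argument. step_arm: Moves the arm, as the interface text tells. Its arguments: {"type":"object","properties":{"commands":{"type":"array"},"squeeze":{"type":"number"}},"required":["commands"]}

```bash
mkdir -p pics; cat > h.py <<'E'
import numpy as np, cv2
from station import monitor, eyes
def snap(n,f):
    im=eyes.get_image(n); cv2.imwrite(f'pics/{f}.png',im[:,:,::-1]); return im
def ray(n,u,v,z):
    c=eyes.camera_info(n); K=np.array(c['camera_matrix']); E=np.array(c['extrinsics'])
    d=E[:3,:3]@np.linalg.solve(K,[u,v,1]); o=E[:3,3]
    return o+d*(z-o[2])/d[2]
def tri(n1,p1,n2,p2):
    A=[];b=[]
    M=np.zeros((3,3));r=np.zeros(3)
    for n,p in((n1,p1),(n2,p2)):
        c=eyes.camera_info(n);E=np.array(c['extrinsics'])
        d=E[:3,:3]@np.linalg.solve(np.array(c['camera_matrix']),[*p,1]);d/=np.linalg.norm(d)
        P=np.eye(3)-np.outer(d,d);M+=P;r+=P@E[:3,3]
    return np.linalg.solve(M,r)
E
python3 - <<'E'
from h import *
np.set_printoptions(precision=3,suppress=True)
snap('top','top0');snap('side','side0')
o=monitor.get_obs();print({k:o[k] for k in('t','tool_pos','tool_rot','contact_force','opening')})
for n in('top','side'):
    c=eyes.camera_info(n);print(n,c['camera_matrix'],c['extrinsics'])
E
```

```text
{'t': 0.1, 'tool_pos': array([ 0.28 , -0.559,  0.404]), 'tool_rot': array([-3.056, -0.722,  0.   ]), 'contact_force': array([-0.197, -0.004, -0.029]), 'opening': 0.08530579550153296}
top [[412.88    0.    313.822]
 [  0.    412.88  200.204]
 [  0.      0.      1.   ]] [[ 0.027 -0.998  0.052  0.458]
 [-1.    -0.027  0.004  0.029]
 [-0.002 -0.052 -0.999  1.148]
 [ 0.     0.     0.     1.   ]]
side [[456.588   0.    317.978]
 [  0.    456.588 197.301]
 [  0.      0.      1.   ]] [[-0.995 -0.058  0.082  0.438]
 [-0.1    0.668 -0.738  0.868]
 [-0.011 -0.742 -0.67   0.82 ]
 [ 0.     0.     0.     1.   ]]
```

View pics/top0.png

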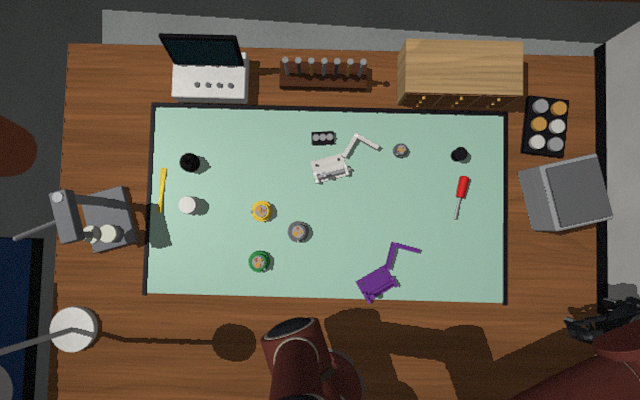

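View pics/side0.png

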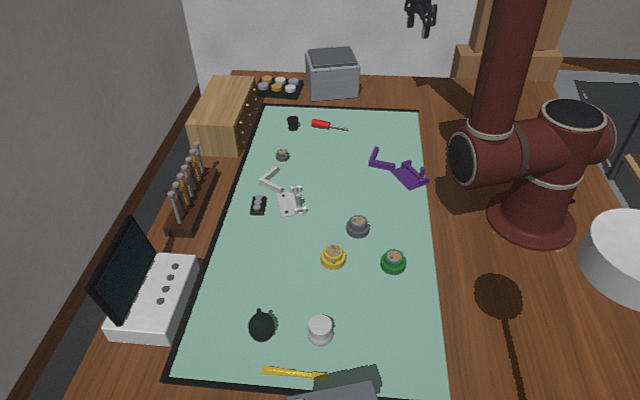

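The top view shows three round holders: grey (298,232), yellow (262,211) and green (259,261). It also shows a small grey one (401,150) right of the stop. The stops are aluminium (345,158) and purple (390,270). The large grey holder at (298,232) and the aluminium stop fit the description, so I'll confirm them in an enlarged crop.

```bash
python3 - <<'E'
from h import *
a=cv2.imread('pics/top0.png')[115:255,270:420];b=cv2.imread('pics/side0.png')[140:275,230:380]
cv2.imwrite('pics/crop0.png',np.vstack([cv2.resize(a,(640,300*2))[:0],cv2.resize(a,None,fx=5,fy=4.2,interpolation=2)[:588]]))
cv2.imwrite('pics/crop1.png',cv2.resize(b,None,fx=4.4,fy=4.4,interpolation=2))
t=cv2.imread('pics/top0.png');s=cv2.imread('pics/side0.png')
np.set_printoptions(precision=3,suppress=True)
print(tri('top',(298,232),'side',(358,221)), ray('top',298,232,.034))
for p in((357,135),(380,149),(345,157)):print(ray('top',*p,.02))
E
```

```text
Traceback (most recent call last):
ValueError: all the input array dimensions except for the concatenation axis must match exactly, but along dimension 1, the array at index 0 has size 640 and the array at index 1 has size 750
```

```bash
python3 - <<'E'
from h import *
a=cv2.imread('pics/top0.png')[115:255,270:420];b=cv2.imread('pics/side0.png')[140:275,230:380]
cv2.imwrite('pics/crop0.png',cv2.resize(a,None,fx=4,fy=4,interpolation=2))
cv2.imwrite('pics/crop1.png',cv2.resize(b,None,fx=4,fy=4,interpolation=2))
np.set_printoptions(precision=3,suppress=True)
print(tri('top',(298,232),'side',(358,221)), ray('top',298,232,.034))
for p in((357,135),(380,149),(345,157)):print(ray('top',*p,.02))
E
```

```text
[0.429 0.074 0.029] [0.429 0.074 0.034]
[ 0.7  -0.08  0.02]
[ 0.663 -0.145  0.02 ]
[ 0.638 -0.049  0.02 ]
```

View pics/crop0.png

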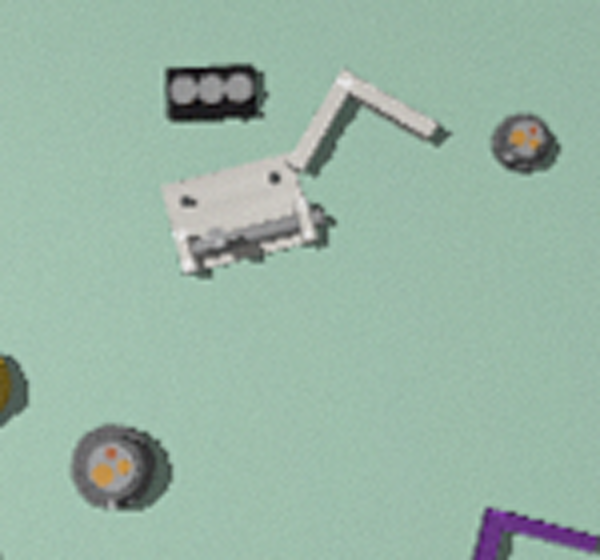

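View pics/crop1.png

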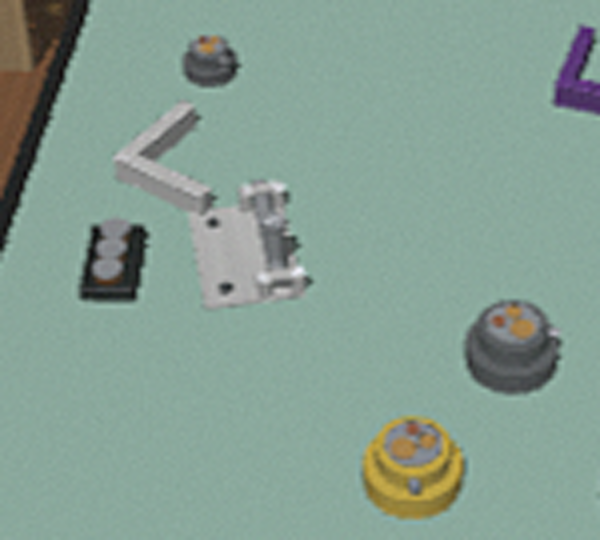

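The crop confirms it. The holder meant is the large grey one at (298,232), because it has the big dark-grey foot. The small grey one at (401,150) is a bystander. The aluminium V has its inner corner near (357,138) and opens toward the robot, with the bolt guide on its left. I'll move over the scene for a closer wrist view.

step_arm:
  commands:
    - [28,[492,-380,0],85]
    - [28,[492,-380,0],85]
    - [28,[492,-380,0],85]
    - [28,[492,-380,0],85]
    - [28,[492,-380,0],85]
    - [28,[492,-380,0],85]
    - [28,[492,-380,0],85]
    - [28,[492,-380,0],85]
    - [28,[492,-380,0],85]
    - [28,[492,-380,0],85]
    - [28,[492,-380,0],85]
    - [28,[492,-380,0],85]

```text
t: 1.6
tool_pos: [0.5499, 0.0029, 0.404]
tool_rot: [2.744, -1.528, -0.002]
contact_force: [-0.3, -1.7, -0.4]
opening: 0.0235
grip_force: 0.0
```

```bash
python3 - <<'E'
from h import *
np.set_printoptions(precision=4,suppress=True)
o=monitor.get_obs();print({k:o[k] for k in('t','q','tool_pos','tool_rot','opening')})
c=eyes.camera_info('wrist');print(c)
snap('wrist','w1');np.savez('w1.npz',K=c['camera_matrix'],E=c['extrinsics'])
E
```

```text
{'t': 1.6, 'q': array([-0.1301, -0.126 ,  1.7881,  0.0001,  1.4808,  2.4567]), 'tool_pos': array([0.5499, 0.0029, 0.404 ]), 'tool_rot': array([ 2.7444, -1.5281, -0.002 ]), 'opening': 0.023520365677538287}
{'camera_matrix': array([[336.2164,   0.    , 319.9582],
       [  0.    , 336.2164, 201.2892],
       [  0.    ,   0.    ,   1.    ]]), 'extrinsics': array([[-0.85  , -0.5078, -0.1401,  0.586 ],
       [-0.5267,  0.8197,  0.2249, -0.0543],
       [ 0.0006,  0.2649, -0.9643,  0.3727],
       [ 0.    ,  0.    ,  0.    ,  1.    ]])}
```

View pics/w1.png

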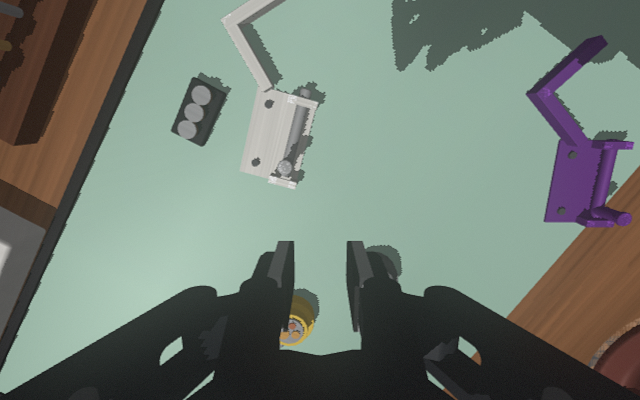

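The wrist view shows the stop's outer corner at (222,20), foot corners at (258,88) and (240,170), and the knob cap at (285,168). The yellow look-alike is at (294,330), under the gripper.

```bash
cat >> h.py <<'E'
def loc(world,yaw,pos):
    return
E
python3 - <<'E'
from h import *
from scipy.optimize import least_squares
np.set_printoptions(precision=4,suppress=True)
D={'oc':('wrist',222,20,.020,58,0),'f1':('wrist',240,171,.003,13,142),'f2':('wrist',259,88,.003,13,48),
'toc':('top',356.2,132.7,.02,58,0),'tf1':('top',310.7,161.5,.003,13,142)}
P=[];S=[]
for k,(n,u,v,z,a,b) in D.items():
    p=ray(n,u,v,z);print(k,p);P.append(p[:2]);S.append((a/1e3,b/1e3))
P=np.array(P);S=np.array(S)
f=lambda q:(S@np.array([[np.cos(q[2]),np.sin(q[2])],[-np.sin(q[2]),np.cos(q[2])]])+q[:2]-P).ravel()
r=least_squares(f,[.65,-.09,.24]);print(r.x,np.degrees(r.x[2]));print(r.fun.reshape(-1,2))
x,y,a=r.x;R=np.array([[np.cos(a),-np.sin(a)],[np.sin(a),np.cos(a)]])
k=ray('wrist',285,168,.047)
print('knob',k,R.T@(k[:2]-[x,y]))
print('height corner',tri('wrist',(222,20),'top',(356.2,132.7)))
print('knob tri',tri('wrist',(285,168),'side',(230+298/4,140+243/4)))
# holder via mask in top image: dark grey blob
im=cv2.imread('pics/top0.png')
roi=im[212:252,280:318];hsv=cv2.cvtColor(roi,cv2.COLOR_BGR2HSV)
m=((hsv[...,1]<40)&(hsv[...,2]<150)).astype('uint8')
n,_,st,ce=cv2.connectedComponentsWithStats(m);i=1+st[1:,4].argmax();print(st[i],ce[i]+[280,212])
c=ce[i]+[280,212]
h=ray('top',*c,.018);print('holder',h,R.T@(h[:2]-[x,y]))
E
```

```text
oc [ 0.707  -0.0762  0.02  ]
f1 [0.626  0.0476 0.003 ]
f2 [ 0.6505 -0.0403  0.003 ]
toc [ 0.7062 -0.0781  0.02  ]
tf1 [0.6255 0.0454 0.003 ]
[ 0.6509 -0.0926  0.2703] 15.488909242849621
[[-0.0002 -0.0009]
 [-0.0005  0.0001]
 [ 0.0001 -0.0025]
 [ 0.0006  0.001 ]
 [ 0.      0.0023]]
knob [0.5852 0.0096 0.047 ] [-0.0361  0.116 ]
height corner [ 0.7037 -0.0763  0.0302]
knob tri [0.5766 0.0124 0.0274]
[  8   9  24  22 270] [298.7963 231.1074]
holder [0.4313 0.0725 0.018 ] [-0.1676  0.2177]
```

step_arm:
  commands:
    - [28,[-176,62,0],2.5]
    - [28,[-176,62,0],2.5]
    - [28,[-176,62,0],2.5]
    - [28,[-176,62,0],2.5]
    - [28,[-176,62,50],2.5]
    - [28,[-176,62,100],2.5]
    - [28,[-176,62,150],2.5]
    - [28,[-176,62,150],2.5]
    - [28,[-176,62,150],2.5]

```text
t: 2.78
tool_pos: [0.4058, 0.1178, 0.2565]
tool_rot: [-2.706, 1.594, -0.003]
contact_force: [0.2, 0.1, 0.7]
opening: 0.0241
grip_force: 0.0
```

```bash
python3 - <<'E'
from h import *
np.set_printoptions(precision=4,suppress=True)
o=monitor.get_obs();print({k:o[k] for k in('t','q','tool_pos','tool_rot','contact_force')})
snap('wrist','w2')
for p in((262,211),(260,261)): print(ray('top',*p,.034))
E
```

```text
{'t': 2.775, 'q': array([ 0.1062, -0.3209,  2.2068, -0.0002,  1.2534,  2.7418]), 'tool_pos': array([0.4058, 0.1178, 0.2565]), 'tool_rot': array([-2.7057,  1.594 , -0.0032]), 'contact_force': array([0.2074, 0.1219, 0.7302])}
[0.4831 0.1727 0.034 ]
[0.3489 0.1736 0.034 ]
```

View pics/w2.png

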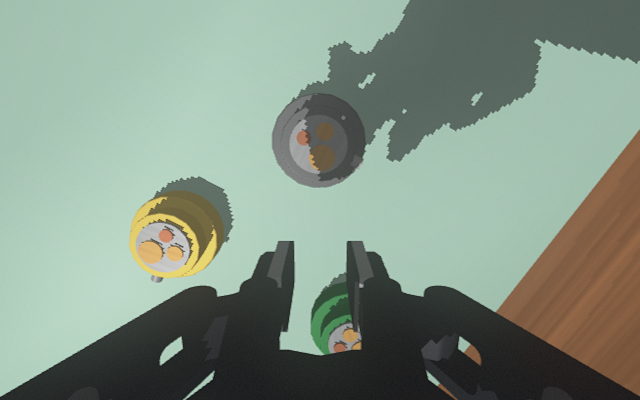

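The holder is centred at (319,140), dead ahead of the finger midline (u≈320). Yellow is at (175,240) and green is behind the fingers at (345,325).

```bash
python3 - <<'E'
from h import *
from scipy.spatial.transform import Rotation as Ro
np.set_printoptions(precision=4,suppress=True)
o=monitor.get_obs();R=Ro.from_rotvec(o['tool_rot']).as_matrix()
for n,u,v,z in(('wrist',319,140,.014),('wrist',172,245,.034),('top',260,261,.034)):
    p=ray(n,u,v,z);print(p,(R.T@(p-o['tool_pos']))*1e3)
print(R[:,0])
E
```

```text
[0.432  0.0758 0.014 ] [ 49.0813  -1.2767 243.4678]
[0.4809 0.174  0.034 ] [-13.0148 -91.7363 223.7062]
[0.3489 0.1736 0.034 ] [-76.6736  23.9277 223.144 ]
[ 0.485  -0.8745  0.0018]
```

step_arm:
  commands:
    - [28,[0,0,40],0]
    - [28,[0,0,70],0]
    - [28,[0,0,76],0]
    - [28,[0,0,76],0]
    - [28,[6,-1,76],0]
    - [28,[12,-1,76],0]
    - [28,[22,-1,76],0]
    - [28,[34,-1,76],0]
    - [28,[46,-1,76],0]
    - [28,[58,-1,76],0]
    - [28,[70,-1,76],0]
    - [28,[82,-1,76],0]

```text
t: 4.32
tool_pos: [0.4457, 0.0465, 0.1786]
tool_rot: [2.708, -1.593, -0.001]
contact_force: [-2.2, 4.6, 4.2]
opening: 0.0242
grip_force: 2.4
```

```bash
cat >> h.py <<'E'
from scipy.spatial.transform import Rotation as Ro
SX,SY,SA=.651,-.0926,np.radians(15.5)
RS=np.array([[np.cos(SA),-np.sin(SA)],[np.sin(SA),np.cos(SA)]])
def st(p): return 1e3*(RS.T@(np.array(p)[:2]-[SX,SY]))
def holder(save=None):
    """foot of the holder in the wrist view: low-saturation dark blob ahead of the fingers"""
    o=monitor.get_obs();im=eyes.get_image('wrist')
    if save:cv2.imwrite(f'pics/{save}.png',im[:,:,::-1])
    return o,im
E
python3 - <<'E'
from h import *
np.set_printoptions(precision=4,suppress=True)
o,im=holder('w3');print(o['tool_pos'],o['contact_force'],st(o['tool_pos']))
E
```

```text
[0.4457 0.0465 0.1786] [-2.205   4.6094  4.1783] [-160.6621  188.9453]
```

View pics/w3.png

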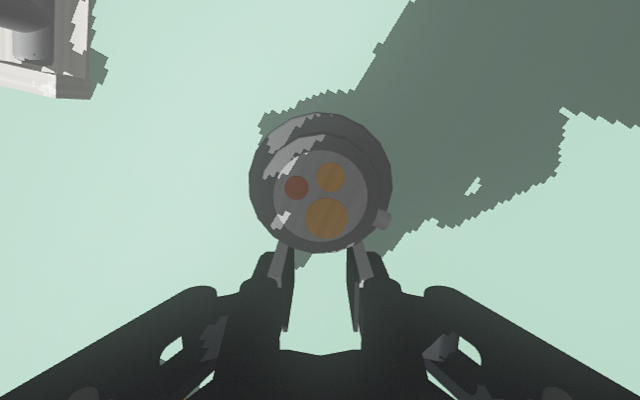

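The holder nests between both finger edges at (320,182), and the push is stable. Continuing.

step_arm:
  commands:
    - [28,[13,0,-2],0]
    - [28,[26,0,-2],0]
    - [28,[39,0,-2],0]
    - [28,[52,0,-2],0]
    - [28,[65,0,-2],0]
    - [28,[78,0,-2],0]
    - [28,[91,0,-2],0]
    - [28,[104,0,-2],0]
    - [28,[117,0,-2],0]
    - [28,[130,0,-2],0]
    - [28,[142,0,-2],0]
    - [28,[150,0,-2],0]

```text
t: 5.88
tool_pos: [0.5187, -0.0845, 0.1808]
tool_rot: [-2.708, 1.593, -0.0]
contact_force: [-1.1, 2.2, 0.5]
opening: 0.0241
grip_force: 0.8
```

step_arm:
  commands:
    - [28,[0,0,0],0]
    - [28,[-15,0,0],0]
    - [28,[-30,0,0],0]
    - [28,[-30,0,0],0]

```text
t: 6.38
tool_pos: [0.5027, -0.0561, 0.1803]
tool_rot: [2.709, -1.59, -0.001]
contact_force: [-0.7, -0.0, 0.6]
opening: 0.0239
grip_force: 0.0
```

```bash
python3 - <<'E'
from h import *
np.set_printoptions(precision=4,suppress=True)
o,im=holder('w4');print(o['t'],o['tool_pos'],o['tool_rot'],o['contact_force'],st(o['tool_pos']))
hsv=cv2.cvtColor(im,cv2.COLOR_RGB2HSV)
m=((hsv[...,1]<60)&(hsv[...,2]<140)).astype('uint8');m[225:]=0
n,_,s,c=cv2.connectedComponentsWithStats(m)
for i in range(1,n):
    if s[i,4]>800:
        x,y,w,h,_=s[i];u,v=x+w/2,y+h/2;p=ray('wrist',u,v,.013);print(s[i],p,st(p))
t=snap('top','top1')
hsv=cv2.cvtColor(t,cv2.COLOR_RGB2HSV)
E
```

```text
6.375 [ 0.5027 -0.0561  0.1803] [ 2.7094 -1.5898 -0.0014] [-0.677  -0.0355  0.6278] [-133.1827   74.8265]
[  245     0   395   225 62792] [ 0.4941 -0.1377  0.013 ] [-163.2753   -1.4825]
[   0   43  166  182 7526] [ 0.6145 -0.061   0.013 ] [-26.7396  40.2557]
```

View pics/w4.png

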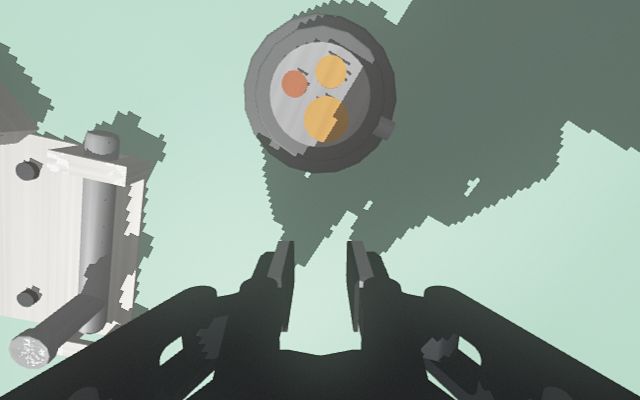

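The foot outline spans (245–396, 13–173). The bolt tip is at (102,143) and the knob cap at (32,348).

```bash
python3 - <<'E'
from h import *
np.set_printoptions(precision=4,suppress=True)
o=monitor.get_obs();R=Ro.from_rotvec(o['tool_rot']).as_matrix()
p=ray('wrist',320.5,93,.012);print('holder',p,st(p),1e3*R.T@(p-o['tool_pos']))
for n,u,v,z in(('tip',102,150,.011),('br cornerL',48,150,.02),('br corner R',130,165,.02),('br R2',127,187,.02),('knob',32,348,.047)):
    p=ray('wrist',u,v,z);print(n,p,st(p))
im=cv2.imread('pics/top1.png')[115:255,270:420];cv2.imwrite('pics/crop2.png',cv2.resize(im,None,fx=4,fy=4))
print('tool x',R[:,0],np.degrees(np.arctan2(R[1,0],R[0,0])))
E
```

```text
holder [ 0.5398 -0.1212  0.012 ] [-114.8112    2.1547] [ 73.6717  -0.4521 168.8318]
tip [ 0.6073 -0.0581  0.011 ] [-32.9384  44.9028]
br cornerL [ 0.6208 -0.0518  0.02  ] [-18.1991  47.4062]
br corner R [ 0.5912 -0.0616  0.02  ] [-49.312   45.8179]
br R2 [ 0.5892 -0.0528  0.02  ] [-48.9562  54.9105]
knob [0.5871 0.0069 0.047 ] [-35.0309 112.9552]
tool x [ 0.4869 -0.8735  0.0004] -60.86347532323708
```

step_arm:
  commands:
    - [28,[0,0,-50],0]
    - [28,[10,10,-60],-9]
    - [28,[61,58,-60],-19]
    - [28,[61,58,-60],-29]
    - [28,[61,58,-60],-39]
    - [28,[61,58,-60],-49]
    - [28,[61,58,-60],-59]
    - [28,[61,58,-60],-69]
    - [28,[61,58,-60],-76.4]
    - [28,[61,58,-60],-76.4]
    - [28,[61,58,-30],-76.4]
    - [28,[61,58,0],-76.4]

```text
t: 7.98
tool_pos: [0.483, -0.1393, 0.1807]
tool_rot: [3.112, 0.419, 0.003]
contact_force: [-0.8, 0.4, -0.0]
opening: 0.0237
grip_force: 0.0
```

step_arm:
  commands:
    - [28,[0,0,0],0]

```text
t: 8.1
tool_pos: [0.4813, -0.1386, 0.1783]
tool_rot: [-3.11, -0.42, 0.008]
contact_force: [-0.6, -0.6, -0.5]
opening: 0.024
grip_force: 0.0
```

```bash
python3 - <<'E'
from h import *
np.set_printoptions(precision=4,suppress=True)
o,im=holder('w5');print(o['t'],o['tool_pos'],o['tool_rot'],o['contact_force'],st(o['tool_pos']))
R=Ro.from_rotvec(o['tool_rot']).as_matrix();print(np.degrees(np.arctan2(R[1,0],R[0,0])))
E
```

```text
8.1 [ 0.4813 -0.1386  0.1783] [-3.1104 -0.4196  0.0077] [-0.596  -0.5941 -0.4575] [-175.7867    1.0279]
15.367061136072325
```

View pics/w5.png

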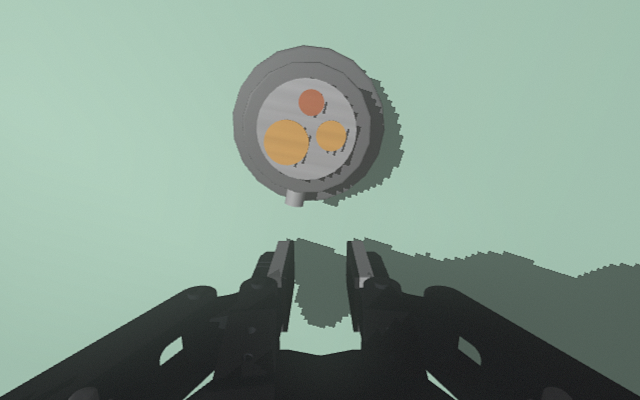

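The holder is at (308,122), about 5 mm left of the finger midline. I'll shift onto it, then push.

step_arm:
  commands:
    - [28,[8,-4.5,-1],0]
    - [28,[16,-4.5,-1],0]
    - [28,[22,-4.5,-1],0]
    - [28,[28,-4.5,-1],0]
    - [28,[36,-4,-1],0]
    - [28,[44,-3,-1],0]
    - [28,[52,-2,-1],0]
    - [28,[59,-1,-1],0]
    - [28,[64,0,-1],0]
    - [28,[66,0,-1],0]
    - [28,[66,0,-1],0]

```text
t: 9.52
tool_pos: [0.5464, -0.1214, 0.1816]
tool_rot: [3.113, 0.423, 0.001]
contact_force: [-1.5, -1.4, 2.2]
opening: 0.0241
grip_force: 1.0
```

```bash
python3 - <<'E'
from h import *
np.set_printoptions(precision=4,suppress=True)
o,im=holder('w6');print(o['t'],o['tool_pos'],o['tool_rot'],o['contact_force'],st(o['tool_pos']))
E
```

```text
9.525 [ 0.5464 -0.1214  0.1816] [3.1129 0.4228 0.0012] [-1.4568 -1.3587  2.2162] [-108.4823    0.159 ]
```

View pics/w6.png

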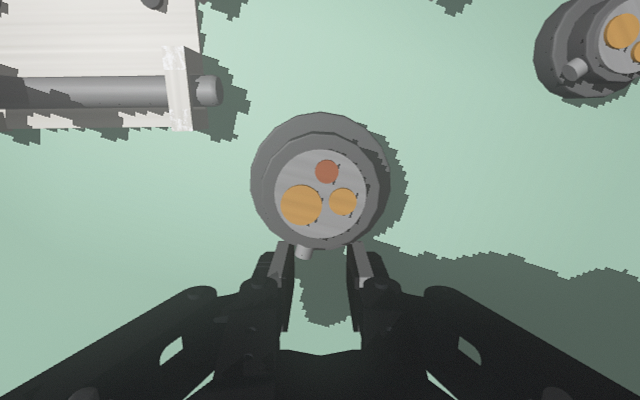

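The holder is nested at (320,180) and the bolt tip at (222,90) is clear of its path. The small holder is at (590,50), out of the way. That was the tenth and last picture view, so I go on with numbers only.

```bash
python3 - <<'E'
from h import *
np.set_printoptions(precision=1,suppress=True)
o=monitor.get_obs();R=Ro.from_rotvec(o['tool_rot']).as_matrix()
for n,u,v,z in(('hold',320,180,.012),('tip',222,90,.011),('bar',208,90.5,.011),('barL',60,92,.011),('br1',184,45,.02),('br2',191,130,.02),('br3',163,45,.02)):
    p=ray('wrist',u,v,z);print(n,st(p),1e3*R.T@(p-o['tool_pos']))
E
```

```text
hold [-69.5  -0.6] [ 38.9   0.7 169.7]
tip [-33.5  38.1] [ 74.9 -38.  170.7]
bar [-33.7  43.6] [ 74.7 -43.5 170.7]
barL [-34.2 102.1] [  74.1 -102.   170.7]
br1 [-18.7  47.9] [ 89.7 -47.9 161.7]
br2 [-48.4  48.5] [ 59.9 -48.4 161.7]
br3 [-18.7  55.4] [ 89.7 -55.4 161.7]
```

step_arm:
  commands:
    - [28,[10,0,0],0]
    - [28,[20,0,0],0]
    - [28,[30,0,0],0]
    - [28,[40,0,0],0]
    - [28,[49,0,0],0]
    - [28,[56,0,0],0]
    - [28,[61,0,0],0]
    - [28,[65,0,0],0]
    - [28,[67,0,0],0]
    - [28,[69,0,0],0]
    - [28,[69,0,0],0]

```text
t: 10.95
tool_pos: [0.6128, -0.103, 0.1818]
tool_rot: [-3.113, -0.423, -0.001]
contact_force: [-0.6, -1.0, -0.4]
opening: 0.0238
grip_force: 0.3
```

step_arm:
  commands:
    - [28,[1,0,0],0]
    - [28,[2,0,0],0]
    - [28,[2,0,0],0]

```text
t: 11.32
tool_pos: [0.6147, -0.1025, 0.1818]
tool_rot: [-3.113, -0.423, -0.0]
contact_force: [0.2, 0.4, -0.5]
opening: 0.0241
grip_force: 0.6
```

step_arm:
  commands:
    - [28,[1,0,0],0]
    - [28,[2,0,0],0]
    - [28,[2,0,0],0]

```text
t: 11.7
tool_pos: [0.6167, -0.102, 0.1817]
tool_rot: [3.113, 0.423, 0.0]
contact_force: [-0.6, 0.7, -0.2]
opening: 0.0239
grip_force: 0.6
```

step_arm:
  commands:
    - [28,[1,0,0],0]
    - [28,[1,0,0],0]

```text
t: 11.95
tool_pos: [0.6174, -0.1018, 0.1816]
tool_rot: [-3.113, -0.423, 0.002]
contact_force: [-3.1, -0.3, 1.0]
opening: 0.0238
grip_force: 1.6
```

step_arm:
  commands:
    - [28,[1,0,0],0]
    - [28,[1,0,0],0]

```text
t: 12.2
tool_pos: [0.6179, -0.1016, 0.1816]
tool_rot: [-3.113, -0.423, 0.005]
contact_force: [-6.8, -1.6, 3.6]
opening: 0.0239
grip_force: 3.1
```

step_arm:
  commands:
    - [28,[1,0,0],0]
    - [28,[2,0,0],0]
    - [28,[2,0,0],0]

```text
t: 12.58
tool_pos: [0.619, -0.1014, 0.1814]
tool_rot: [-3.113, -0.424, 0.012]
contact_force: [-12.2, -3.3, 8.0]
opening: 0.024
grip_force: 5.8
```

```bash
python3 - <<'E'
from h import *
np.set_printoptions(precision=2,suppress=True)
o,im=holder('w7');R=Ro.from_rotvec(o['tool_rot']).as_matrix()
print(o['tool_pos'],o['contact_force'],o['wrist_torque'],st(o['tool_pos']))
g=cv2.cvtColor(im,cv2.COLOR_RGB2HSV)
for v in(150,165,180): print(v,[(u,*g[v,u]) for u in range(215,430,6)])
E
```

```text
[ 0.62 -0.1   0.18] [-12.18  -3.32   7.98] [-0.46  2.01 -0.02] [-33.21   0.08]
150 [(215, np.uint8(24), np.uint8(6), np.uint8(220)), (221, np.uint8(24), np.uint8(6), np.uint8(217)), (227, np.uint8(20), np.uint8(7), np.uint8(217)), (233, np.uint8(26), np.uint8(8), np.uint8(214)), (239, np.uint8(18), np.uint8(6), np.uint8(218)), (245, np.uint8(25), np.uint8(8), np.uint8(183)), (251, np.uint8(53), np.uint8(9), np.uint8(109)), (257, np.uint8(70), np.uint8(29), np.uint8(107)), (263, np.uint8(60), np.uint8(2), np.uint8(126)), (269, np.uint8(120), np.uint8(2), np.uint8(126)), (275, np.uint8(0), np.uint8(0), np.uint8(125)), (281, np.uint8(0), np.uint8(0), np.uint8(115)), (287, np.uint8(0), np.uint8(0), np.uint8(123)), (293, np.uint8(60), np.uint8(2), np.uint8(124)), (299, np.uint8(0), np.uint8(0), np.uint8(121)), (305, np.uint8(60), np.uint8(2), np.uint8(122)), (311, np.uint8(0), np.uint8(2), np.uint8(121)), (317, np.uint8(15), np.uint8(4), np.uint8(116)), (323, np.uint8(0), np.uint8(0), np.uint8(119)), (329, np.uint8(0), np.uint8(0), np.uint8(118)), (335, np.uint8(0), np.uint8(0), np.uint8(
[... 3595 characters left out ...]
.uint8(166)), (347, np.uint8(0), np.uint8(2), np.uint8(164)), (353, np.uint8(0), np.uint8(0), np.uint8(161)), (359, np.uint8(30), np.uint8(2), np.uint8(162)), (365, np.uint8(60), np.uint8(2), np.uint8(115)), (371, np.uint8(45), np.uint8(4), np.uint8(118)), (377, np.uint8(0), np.uint8(0), np.uint8(103)), (383, np.uint8(50), np.uint8(10), np.uint8(77)), (389, np.uint8(45), np.uint8(7), np.uint8(76)), (395, np.uint8(73), np.uint8(32), np.uint8(112)), (401, np.uint8(75), np.uint8(32), np.uint8(112)), (407, np.uint8(73), np.uint8(39), np.uint8(178)), (413, np.uint8(73), np.uint8(36), np.uint8(192)), (419, np.uint8(26), np.uint8(10), np.uint8(203)), (425, np.uint8(26), np.uint8(8), np.uint8(215))]
```

Contact force rose to 12 N and the V looks symmetric about the holder (u≈320), so it is seated. I'll back off and check it.

step_arm:
  commands:
    - [28,[-3,0,0],0]
    - [28,[-8,0,0],0]
    - [28,[-20,0,0],0]
    - [28,[-40,0,0],0]
    - [28,[-40,0,0],0]
    - [28,[-40,0,0],0]

```text
t: 13.38
tool_pos: [0.5822, -0.1117, 0.1821]
tool_rot: [3.113, 0.423, 0.002]
contact_force: [1.5, -0.1, -0.6]
opening: 0.0235
grip_force: 0.0
```

```bash
cat > chk.py <<'E'
from h import *
np.set_printoptions(precision=1,suppress=True)
o,im=holder('w8');print(o['t'],o['contact_force'],st(o['tool_pos']),o['tool_pos'][2]*1e3)
g=cv2.cvtColor(im,cv2.COLOR_RGB2HSV)
# neutral grey, mid-dark: holder body (shadowed mat is greenish, walls bright)
m=((g[...,1]<18)&(g[...,2]<185)&(g[...,2]>60)).astype('uint8');m[235:]=0
m=cv2.morphologyEx(m,cv2.MORPH_OPEN,np.ones((5,5)))
n,_,s,c=cv2.connectedComponentsWithStats(m)
for i in range(1,n):
    if s[i,4]>600:
        x,y,w,h,a=s[i];p=ray('wrist',x+w/2,y+h/2,.013);print(s[i],st(p))
for v in range(0,235,15):
    r=m[v];d=np.flatnonzero(np.diff(np.r_[0,r,0]));b=((g[v,:,1]<18)&(g[v,:,2]>185)).astype(int);e=np.flatnonzero(np.diff(np.r_[0,b,0]))
    print(v,'grey',[t for t in d.reshape(-1,2).tolist() if t[1]-t[0]>6],'bright',[t for t in e.reshape(-1,2).tolist() if t[1]-t[0]>6])
E
python3 chk.py
```

```text
13.375 [ 1.5 -0.1 -0.6] [-71.4   0. ] 182.0636432172003
[  198     0   236   169 18724] [5.8 0.8]
[ 519   92  121   97 7107] [ -15.7 -105.9]
[ 194  146   36   73 1536] [-33.   44.5]
[   0  148  179   74 7096] [-34.   95.9]
0 grey [[278, 298], [334, 351]] bright [[234, 278], [351, 397]]
15 grey [[266, 365]] bright [[222, 266], [365, 410]]
30 grey [[253, 378]] bright [[210, 253], [378, 424]]
45 grey [[241, 391]] bright [[198, 241], [391, 435]]
60 grey [[228, 248], [249, 313], [340, 405]] bright [[98, 228], [405, 448]]
75 grey [[216, 235], [245, 298], [300, 394], [400, 418]] bright [[0, 216], [418, 458]]
90 grey [[1, 14], [154, 174], [203, 223], [244, 277], [320, 329], [359, 394], [415, 431]] bright [[14, 154], [174, 203], [431, 443]]
105 grey [[1, 30], [157, 178], [247, 277], [322, 331], [357, 393], [541, 622]] bright [[31, 156], [178, 204]]
120 grey [[251, 288], [310, 388], [527, 639]] bright [[0, 205]]
135 grey [[261, 379], [520, 583]] bright [[0, 207]]
150 grey [[0, 13], [194, 210], [275, 364], [519, 581], [625, 640]] bright [[13, 194]]
165 grey [[0, 39], [195, 212], [294, 334], [524, 607]] bright [[39, 195]]
180 grey [[0, 177], [197, 230], [551, 579], [580, 605]] bright [[177, 197]]
195 grey [[0, 179], [198, 225]] bright [[179, 198]]
210 grey [[0, 47], [200, 215]] bright [[52, 93], [181, 200]]
225 grey [] bright []
```

```bash
python3 - <<'E'
from h import *
np.set_printoptions(precision=1,suppress=True)
W=lambda u,v,z:st(ray('wrist',u,v,z))
l0,l1=W(278,0,.02),W(216,75,.02);r0,r1=W(351,0,.02),W(431,90,.02)
hb=W(319,170,.018);hl=W(244,84,.018);hr=W(395,84,.018)
print(l0,l1,r0,r1,hb,hl,hr)
c=np.array([hb[0]+29,(hl[1]+hr[1])/2]);print('centre',c)
for a,b in((l0,l1),(r0,r1)):
    d=(b-a)/np.linalg.norm(b-a);n=np.array([-d[1],d[0]]);print('dist',n@(c-a),np.degrees(np.arctan2(d[1],d[0])))
print('bar',W(222,186,.011),W(205,210,.011),'knob')
E
```

```text
[33.1 13.8] [ 8.7 37.3] [ 33.1 -11.5] [  3.4 -41.8] [-26.9  -0.3] [ 5.7 27.7] [  5.6 -28.8]
centre [ 2.1 -0.6]
dist 31.824765015516682 136.13566586619365
dist -29.780425413523904 -134.40991803789655
bar [-35.  41.] [-45.6  49.2] knob
```

```bash
python3 - <<'E'
from h import *
np.set_printoptions(precision=2,suppress=True)
o=monitor.get_obs();c=eyes.camera_info('wrist');K=np.array(c['camera_matrix']);E=np.array(c['extrinsics'])
Rn=Ro.from_rotvec(o['tool_rot'])
poses={'w7':(np.array([.619,-.1014,.1814]),Ro.from_rotvec([-3.113,-.424,.012])),'w8':(o['tool_pos'],Rn)}
for f,(p,R) in poses.items():
    D=R*Rn.inv();Rc=D.as_matrix()@E[:3,:3];t=p+D.apply(E[:3,3]-o['tool_pos'])
    def W(u,v,z):
        d=Rc@np.linalg.solve(K,[u,v,1]);return st(t+d*(z-t[2])/d[2])
    im=cv2.imread(f'pics/{f}.png');g=cv2.cvtColor(im,cv2.COLOR_BGR2HSV)
    m=((g[...,1]>70)&((g[...,0]<25))&(g[...,2]>80)).astype('uint8');m[:, :230]=0;m[:,410:]=0
    n,_,s,ce=cv2.connectedComponentsWithStats(m)
    for i in range(1,n):
        if s[i,4]>100: print(f,s[i],W(*ce[i],.034))
    mat=((g[...,1]>=18)&(g[...,0]>55)&(g[...,0]<90)).astype('uint8')
    for v in range(30,200,8):
        r=mat[v,200:440];d=np.flatnonzero(np.diff(np.r_[0,r,0])).reshape(-1,2)+200;print(v,[x for x in d.tolist() if x[1]-x[0]>1])
E
```

```text
w7 [316 162  23  24 443] [11.59 -2.85]
w7 [ 281  187   42   41 1331] [-0.48  6.29]
w7 [329 190  29  28 611] [ 0.69 -8.58]
30 [[200, 311], [320, 440]]
38 [[200, 304], [328, 440]]
46 [[200, 297], [335, 440]]
54 [[200, 290], [343, 440]]
62 [[200, 282], [350, 440]]
70 [[200, 275], [358, 440]]
78 [[200, 269], [365, 440]]
86 [[200, 261], [311, 323], [373, 440]]
94 [[200, 254], [304, 331], [380, 440]]
102 [[200, 247], [296, 339], [388, 440]]
110 [[200, 240], [289, 347], [395, 440]]
118 [[200, 233], [282, 294], [347, 355], [402, 440]]
126 [[200, 226], [274, 279], [410, 440]]
134 [[200, 219], [267, 270], [417, 440]]
142 [[200, 212], [260, 263], [425, 440]]
150 [[252, 258], [383, 385], [432, 440]]
158 [[245, 255], [386, 393]]
166 [[238, 252], [389, 400]]
174 [[230, 251], [391, 409]]
182 [[223, 250], [391, 417]]
190 [[214, 250], [391, 426], [435, 440]]
198 [[214, 253], [389, 440]]
w8 [314  46  26  28 558] [11.93 -2.77]
w8 [ 276   76   46   47 1661] [-0.16  6.45]
w8 [329  80  30  31 738] [ 1.02 -8.5 ]
30 [[200, 210], [424, 440]]
38 [[200, 204], [430, 440]]
46 [[437, 440]]
54 []
62 [[246, 248]]
70 [[240, 245], [393, 396]]
78 [[233, 244], [394, 403]]
86 [[226, 244], [394, 411]]
94 [[219, 244], [395, 418]]
102 [[206, 245], [394, 440]]
110 [[206, 248], [391, 440]]
118 [[207, 251], [389, 440]]
126 [[208, 255], [385, 440]]
134 [[209, 260], [379, 440]]
142 [[210, 265], [374, 440]]
150 [[210, 275], [364, 440]]
158 [[211, 286], [353, 440]]
166 [[212, 296], [310, 440]]
174 [[229, 440]]
182 [[230, 440]]
190 [[229, 440]]
198 [[215, 440]]
```

The holder did not move on retreat, and there may be a gap of about 1 mm at the left wall. I'll press again with a small lateral nudge toward that wall.

step_arm:
  commands:
    - [28,[15,-1.5,0],0]
    - [28,[28,-1.5,0],0]
    - [28,[34,-1.5,0],0]
    - [28,[37,-1.5,0],0]
    - [28,[38,-1.5,0],0]
    - [28,[38,-1.5,0],0]

```text
t: 14.18
tool_pos: [0.6174, -0.1004, 0.1814]
tool_rot: [3.113, 0.423, -0.006]
contact_force: [-5.4, -1.7, 2.9]
opening: 0.0239
grip_force: 2.7
```

step_arm:
  commands:
    - [28,[1,-1,0],0]
    - [28,[2,-1.5,0],0]
    - [28,[2,-1.5,0],0]

```text
t: 14.55
tool_pos: [0.6183, -0.099, 0.1814]
tool_rot: [3.112, 0.423, -0.011]
contact_force: [-8.6, -4.5, 6.4]
opening: 0.0239
grip_force: 5.2
```

step_arm:
  commands:
    - [28,[1,0,0],0]
    - [28,[2,0,0],0]
    - [28,[2,0,0],0]

```text
t: 14.92
tool_pos: [0.6193, -0.0989, 0.1813]
tool_rot: [3.112, 0.423, -0.018]
contact_force: [-15.6, -5.6, 10.3]
opening: 0.0241
grip_force: 7.9
```

```bash
cat > chk2.py <<'E'
from h import *
import sys
np.set_printoptions(precision=2,suppress=True)
f=sys.argv[1]
o,im=holder(f);F=o['contact_force'];print(o['t'],'F stop',RS.T@F[:2],F[2],st(o['tool_pos']))
g=cv2.cvtColor(im,cv2.COLOR_RGB2HSV)
m=((g[...,1]>70)&((g[...,0]<25))&(g[...,2]>80)).astype('uint8');m[:, :230]=0;m[:,410:]=0
n,_,s,ce=cv2.connectedComponentsWithStats(m)
for i in range(1,n):
    if s[i,4]>100: print(s[i],st(ray('wrist',*ce[i],.034)))
mat=((g[...,1]>=18)&(g[...,0]>55)&(g[...,0]<90)).astype('uint8')
for v in range(54,200,8):
    r=mat[v,200:440];d=np.flatnonzero(np.diff(np.r_[0,r,0])).reshape(-1,2)+200;print(v,[x for x in d.tolist() if x[1]-x[0]>1])
E
python3 chk2.py w9
```

```text
14.925 F stop [-16.58  -1.26] 10.279687965657647 [-32.2    2.44]
[321 162  23  24 446] [12.11 -2.35]
[ 285  187   42   40 1335] [0.11 6.99]
[334 190  28  28 609] [ 1.14 -7.91]
54 [[200, 296], [348, 440]]
62 [[200, 289], [355, 440]]
70 [[200, 282], [363, 440]]
78 [[200, 275], [370, 440]]
86 [[200, 268], [317, 327], [378, 440]]
94 [[200, 261], [309, 335], [385, 440]]
102 [[200, 254], [302, 343], [393, 440]]
110 [[200, 247], [295, 351], [400, 440]]
118 [[200, 240], [287, 298], [352, 359], [408, 440]]
126 [[200, 233], [280, 283], [415, 440]]
134 [[200, 226], [422, 440]]
142 [[200, 219], [265, 267], [430, 440]]
150 [[258, 262], [437, 440]]
158 [[251, 259], [391, 397]]
166 [[243, 256], [394, 405]]
174 [[236, 254], [395, 413]]
182 [[228, 254], [395, 421]]
190 [[219, 254], [395, 431]]
198 [[219, 257], [393, 440]]
```

The tool moved 2.4 mm sideways but the holder moved under 0.5 mm, so it bears on both walls. I'll retreat and go to the bolt.

step_arm:
  commands:
    - [28,[-3,0,0],0]
    - [28,[-8,0,0],0]
    - [28,[-20,0,0],0]
    - [28,[-45,0,0],0]
    - [28,[-45,0,-50],0]
    - [0,[-45,0,-100],0]
    - [0,[-45,0,-100],0]

```text
t: 15.85
tool_pos: [0.5796, -0.11, 0.2875]
tool_rot: [3.109, 0.422, 0.015]
contact_force: [0.2, -0.0, -0.4]
opening: -0.0004
grip_force: 0.0
```

```bash
python3 chk2.py w10 | head -5; python3 - <<'E'
from h import *
np.set_printoptions(precision=1,suppress=True)
o=monitor.get_obs();print(o['tool_pos'],o['opening'])
im=cv2.imread('pics/w10.png');g=cv2.cvtColor(im,cv2.COLOR_BGR2HSV)
K=eyes.camera_info('wrist');E=np.array(K['extrinsics'])
for y in(108,112,116,120):
    w=RS@np.array([-.034,y/1e3])+[SX,SY];c=E[:3,:3].T@(np.r_[w,.047]-E[:3,3]);u=np.array(K['camera_matrix'])@c;print(y,u[:2]/u[2])
E
```

```text
15.85 F stop [ 0.16 -0.06] -0.4295928026543163 [-73.43   2.28]
[318  77  13  14 140] [10.03 -0.93]
[298  91  23  25 442] [-1.74  8.29]
[325  94  16  16 199] [-0.83 -6.38]
54 [[200, 273], [304, 317], [324, 335], [365, 440]]
[ 0.6 -0.1  0.3] -0.0002887416850674941
108 [146.4 157.4]
112 [139.9 157.4]
116 [133.4 157.4]
120 [126.9 157.4]
```

step_arm:
  commands:
    - [0,[40,-50,0],0]
    - [0,[40,-100,0],0]
    - [0,[40,-153,0],0]
    - [0,[40,-153,0],0]
    - [0,[40,-153,40],0]
    - [0,[40,-153,60],0]
    - [0,[40,-153,60],0]
    - [0,[40,-153,60],0]

```text
t: 16.9
tool_pos: [0.5765, 0.0481, 0.2224]
tool_rot: [3.113, 0.422, 0.002]
contact_force: [0.3, 0.3, 0.7]
opening: -0.0001
grip_force: 0.0
```

```bash
python3 - <<'E'
from h import *
np.set_printoptions(precision=1,suppress=True)
o,im=holder('w11');print(o['t'],st(o['tool_pos']),o['tool_pos']*1e3,o['contact_force'])
t=snap('top','top2');s=snap('side','side2')
# bar tip in wrist view
g=cv2.cvtColor(im,cv2.COLOR_RGB2HSV)
m=((g[...,1]>=18)&(g[...,0]>55)&(g[...,0]<90)).astype('uint8')
K=eyes.camera_info('wrist');E=np.array(K['extrinsics'])
for y,z in((138,20),(116,47),(38,11)):
    w=RS@np.array([-.034,y/1e3])+[SX,SY];c=E[:3,:3].T@(np.r_[w,z/1e3]-E[:3,3]);u=np.array(K['camera_matrix'])@c;print(y,u[:2]/u[2])
E
```

```text
16.9 [-34.2 155.5] [576.5  48.1 222.4] [0.3 0.3 0.7]
138 [350.9 238.4]
116 [402.9 259.5]
38 [524.1 232.5]
```

step_arm:
  commands:
    - [0,[0,0,12],0]
    - [0,[0,0,23],0]
    - [0,[0,0,23],0]
    - [0,[0,5,23],0]
    - [0,[0,10,23],0]
    - [0,[0,14,23],0]
    - [0,[0,18,23],0]
    - [0,[0,22,23],0]
    - [0,[0,26,23],0]
    - [0,[0,30,23],0]

```text
t: 18.3
tool_pos: [0.5841, 0.0196, 0.1989]
tool_rot: [-3.113, -0.423, -0.001]
contact_force: [-0.2, 2.5, 0.6]
opening: -0.0001
grip_force: 1.1
```

step_arm:
  commands:
    - [0,[0,4,0],0]
    - [0,[0,8,0],0]
    - [0,[0,12,0],0]
    - [0,[0,16,0],0]

```text
t: 18.8
tool_pos: [0.5883, 0.004, 0.1987]
tool_rot: [-3.113, -0.423, -0.0]
contact_force: [0.5, 2.0, 2.2]
opening: -0.0002
grip_force: 1.2
```

step_arm:
  commands:
    - [0,[0,4,0],0]
    - [0,[0,8,0],0]
    - [0,[0,12,0],0]
    - [0,[0,15,0],0]
    - [0,[0,17,0],0]
    - [0,[0,18,0],0]

```text
t: 19.55
tool_pos: [0.593, -0.0132, 0.1987]
tool_rot: [-3.113, -0.423, 0.0]
contact_force: [-0.2, 3.6, 1.2]
opening: 0.0002
grip_force: 1.0
```

step_arm:
  commands:
    - [0,[0,1,0],0]
    - [0,[0,2,0],0]
    - [0,[0,3,0],0]

```text
t: 19.92
tool_pos: [0.5938, -0.0159, 0.1987]
tool_rot: [-3.113, -0.423, 0.0]
contact_force: [0.4, 2.8, 1.2]
opening: -0.0
grip_force: 1.0
```

step_arm:
  commands:
    - [0,[0,1,0],0]
    - [0,[0,2,0],0]
    - [0,[0,3,0],0]

```text
t: 20.3
tool_pos: [0.5946, -0.0189, 0.1987]
tool_rot: [-3.113, -0.423, -0.0]
contact_force: [1.6, 2.7, -0.2]
opening: 0.0003
grip_force: 1.0
```

step_arm:
  commands:
    - [0,[0,1,0],0]
    - [0,[0,2,0],0]
    - [0,[0,3,0],0]

```text
t: 20.68
tool_pos: [0.5951, -0.0203, 0.1986]
tool_rot: [-3.108, -0.422, 0.002]
contact_force: [-1.1, 12.7, 3.7]
opening: -0.0001
grip_force: 6.2
```

step_arm:
  commands:
    - [0,[0,1,0],0]
    - [0,[0,2,0],0]
    - [0,[0,2,0],0]

```text
t: 21.05
tool_pos: [0.5954, -0.0209, 0.1986]
tool_rot: [-3.105, -0.421, 0.003]
contact_force: [-2.0, 15.5, 4.5]
opening: -0.0001
grip_force: 8.3
```

step_arm:
  commands:
    - [0,[0,1,0],0]
    - [0,[0,1.5,0],0]
    - [0,[0,1.5,0],0]

```text
t: 21.42
tool_pos: [0.5956, -0.0215, 0.1986]
tool_rot: [-3.103, -0.421, 0.004]
contact_force: [-4.3, 20.5, 6.7]
opening: 0.0003
grip_force: 10.5
```

The force jump to 20 N marks the end stop. Now I'll retreat and verify.

step_arm:
  commands:
    - [0,[0,-4,0],0]
    - [0,[0,-20,0],0]
    - [0,[0,-20,-50],0]
    - [0,[-40,20,-100],0]
    - [0,[-80,70,-100],0]
    - [0,[-80,85,-100],0]
    - [0,[-80,85,-100],0]
    - [0,[-80,85,-100],0]
    - [0,[-80,85,-100],0]

```text
t: 22.55
tool_pos: [0.542, -0.1273, 0.2982]
tool_rot: [-3.112, -0.425, 0.001]
contact_force: [0.1, -0.0, -0.3]
opening: 0.0001
grip_force: 0.0
```

```bash
python3 chk2.py w12 | head -4; python3 - <<'E'
from h import *
np.set_printoptions(precision=1,suppress=True)
im=cv2.imread('pics/w12.png');g=cv2.cvtColor(im,cv2.COLOR_BGR2HSV)
K=eyes.camera_info('wrist');E=np.array(K['extrinsics'])
def px(x,y,z):
    w=RS@np.array([x,y])/1e3+[SX,SY];c=E[:3,:3].T@(np.r_[w,z/1e3]-E[:3,3]);u=np.array(K['camera_matrix'])@c;return u[:2]/u[2]
u0,v=px(-34,0,11);print(u0,v)
for dv in(-5,0,5):
    r=g[int(v)+dv,240:420];print(int(v)+dv,[(240+i,int(r[i,1]),int(r[i,2])) for i in range(0,180,5)])
print('tip expect',px(-34,-14,11),'knob exp',px(-34,64,47))
for n in('top','side'):
    snap(n,n+'3')
a=cv2.imread('pics/top0.png');b=cv2.imread('pics/top3.png')
d=(cv2.absdiff(a,b).max(2)>60).astype('uint8');n,_,s,c=cv2.connectedComponentsWithStats(d)
print([x.tolist() for x in s[1:] if x[4]>12])
E
```

```text
22.55 F stop [ 0.06 -0.06] -0.28179014894786597 [-114.35   -4.35]
[310   3  13  15 152] [12.5  -2.27]
[290  19  23  26 482] [0.48 7.09]
[318  21  15  18 212] [ 1.44 -7.85]
313.3716887339156 90.73267525920812
85 [(240, 10, 208), (245, 6, 88), (250, 3, 154), (255, 5, 152), (260, 0, 149), (265, 3, 151), (270, 3, 151), (275, 3, 151), (280, 3, 150), (285, 3, 150), (290, 3, 149), (295, 2, 149), (300, 3, 149), (305, 2, 148), (310, 3, 148), (315, 3, 150), (320, 3, 150), (325, 5, 150), (330, 5, 144), (335, 35, 101), (340, 38, 197), (345, 38, 195), (350, 35, 194), (355, 37, 195), (360, 38, 195), (365, 38, 193), (370, 38, 193), (375, 39, 192), (380, 37, 192), (385, 36, 191), (390, 39, 192), (395, 39, 192), (400, 37, 191), (405, 39, 192), (410, 37, 191), (415, 38, 188)]
90 [(240, 7, 110), (245, 8, 96), (250, 2, 158), (255, 2, 154), (260, 2, 154), (265, 3, 156), (270, 2, 155), (275, 7, 154), (280, 3, 155), (285, 2, 152), (290, 3, 153), (295, 3, 153), (300, 3, 153), (305, 2, 152), (310, 3, 152), (315, 3, 151), (320, 3, 152), (325, 3, 151), (330, 4, 145), (335, 37, 103), (340, 36, 99), (345, 36, 19
[... 624 characters left out ...]
, (370, 38, 194), (375, 37, 194), (380, 37, 193), (385, 39, 191), (390, 39, 191), (395, 39, 191), (400, 39, 191), (405, 38, 188), (410, 39, 191), (415, 38, 189)]
tip expect [332.7  90.8] knob exp [209.1  87.6]
[[331, 143, 165, 179, 14813], [341, 168, 8, 7, 20], [321, 171, 18, 10, 106], [288, 221, 25, 22, 420], [608, 283, 32, 44, 1190], [476, 303, 164, 97, 8702], [267, 317, 53, 65, 1189], [435, 320, 14, 5, 33], [450, 321, 6, 5, 14], [456, 320, 13, 5, 25], [473, 320, 5, 5, 13], [379, 323, 55, 51, 1620], [262, 336, 10, 6, 19], [306, 338, 34, 59, 571], [616, 358, 10, 42, 234], [232, 363, 40, 24, 320], [211, 370, 18, 30, 109], [236, 390, 35, 10, 136], [221, 395, 24, 5, 82], [295, 394, 23, 6, 96]]
```

The bolt tip is at u≈333, as predicted for fully shut (332.7). The holder's position is unchanged and the arm is clear.

```bash
python3 -c "
from station import finish_job
print(finish_job())"
```

```text
the job is handed in; nothing more can be done
None
```

The grey holder is pushed home into the aluminium corner stop, the bolt is fully shut behind it, and the job is handed in at about 22.6 s; the arm touched no bystander on purpose, though I didn't check each one afterwards.

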